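# Clip the magnifier onto the rail over the engraving block

### The job

Squeeze the spring clamp with the magnifier off its wooden parking strip and clip it onto the aluminium rail so that its lens is centred over the disc in the engraving block. Push it fully home, with both jaw lips snapped under the rail's head and the clamp upright, then let go; press it onto the rail gently (well under 40 N) and leave everything else where it is.

Things in the scene. Friction and masses are not known exactly. Their poses are not given: they have to be found in the camera images.
- clamp: sprung clamp with a magnifier: two dark steel arms hinged like a clothes peg, 97 mm tall, 24 mm wide, about 0.17 kg, jaws down, handles up; starts clipped on the parking strip. Origin: middle of the throat, the saddle's lower face. z up to the handles, y along the hinge and the edge it is clipped on, -x towards the lens. The handles need about 15 N to squeeze; grip with 40 N or more
- saddle: rubber throat block of the clamp, fixed to its fixed arm, same origin and axes as the clamp: 9 mm thick, x from -7 to +6.5 mm, y +-12 mm. When the clamp is fully home its lower face lies on the rail's top
- fixed_lip (a point): tip of the fixed arm's lip, at x = -3.5, z = -16.5 mm of the clamp. The fixed arm is an upright 5 mm plate on the -x side, from z = -15 to +77 mm, outer face x = -12 mm, inner face x = -7 mm; its lip reaches in to x = -3.5 mm between z = -19.5 and -13.5 mm
- jaw (a joint): angle of the moving arm (+x side). 0: its jaw mirrors the fixed jaw (inner face x = +7, lip in to +3.5 mm), as on the 7 mm parking strip or snapped round the rail's head; grows as it opens, stop at 0.45 with its lip near x = +19 mm (22 mm between the lips). Let go, a spring (0.3 N m at 0, 0.5 N m at 0.45) shuts it; empty it rests at -0.06
- hinge (a point): centre of the clamp's hinge, at x = 0, z = +22 mm of the clamp, axis along y. Above it the moving arm's handle leans out to +x by 0.45 rad when the jaw reads 0 (top edge at x = +35, z = 67 mm); squeezed to the stop it is upright with its outer face at x = +12 mm
- grip (a point): middle between the squeezed handles, at x = 0, z = +62 mm of the clamp. Squeezed to the stop, their outer faces are parallel and 24 mm apart (x = -12 and +12 mm), from z = 27 to 77 mm
- lens (a point): centre of the clamp's round glass lens, 66 mm across with its rim, 6 mm thick, on a stub to the -x side: at x = -77, z = +14 mm of the clamp
- park: wooden parking strip: an upright strip 7 mm thick (x), 120 mm long (y), its plain top edge 70 mm above the bench, on a foot 70 x 130 x 22 mm. Fixed. Origin under the foot's centre, y along the strip
- stand: rail stand: dark steel foot 50 x 250 x 12 mm with sleeves at y = +-95 mm, 24 mm across, 55 mm high, holding an aluminium T rail straight above the foot. Fixed. Origin under the foot's centre, y along the rail. The rail's height is set anew each time, its top 92 to 122 mm above the bench, and is NOT reported: find it by touch or eye. The work stands on the -x side, and the lens must point there
- rail_line (a point): a point 60 mm above the stand's origin, on the vertical plane of the rail's centre line (not at the rail's height). The rail: a head 14 mm wide (x) and 10 mm high on a web 4 mm thick and 25 mm high, 190 mm long in y, on posts 14 mm across at its two ends
- work: round steel engraving block with a copper disc in its jaws, 62 mm across, 41 mm high, on the stand's -x side, its centre 77 mm from the rail's centre line and up to 45 mm off the rail's middle. Fixed. Origin under its centre
- hammer: bystander, loose: a hammer lying on the bench at the left, about 250 mm long; origin at its middle, underneath
- driver: bystander, loose: a screwdriver lying at the right front of the bench, about 200 mm long; origin at its middle, underneath
- jar: bystander, loose: a small glass jar with a steel lid, 56 mm across, 75 mm tall, standing behind the rail stand; origin under its centre
- stone: bystander, loose: a terracotta-coloured sharpening stone, 100 x 35 x 18 mm, lying behind the parking strip; origin under its centre
- bowl: bystander, loose: a wooden bowl, 80 mm across, 35 mm high, at the left front; origin under its centre
- file: bystander, loose: a flat file with a wooden handle, 210 mm long, lying between robot and work; origin at the handle's front end
- can: bystander, loose: a red can, 50 mm across, 110 mm tall, at the back left; origin under its centre
Not all that is in view belongs to the job. What is shaped like the work but red is not meant. Leave any turquoise look-alike of the clamp alone.

How it is judged (in metres and radians):
On the way:
1. the clamp is taken off the parking strip and carried clear of it (distance between clamp and park above 0.13 m), for 0.1 s.
At the end, for the whole second after the job is handed in: The clamp sits at rest and upright (within 0.12 rad) on the rail, its jaw closed round the rail's head (joint between -0.035 and 0.06 rad), its throat within 4 mm of the rail's centre line, and the lens centred over the engraving block within 12 mm seen from above (value of joint jaw between -0.035 and 0.06 rad and x of clamp in the frame of stand between -0.004 and 0.004 m and horizontal distance between lens and work below 0.012 m and height (world z) of clamp above 0.088 m and angle between clamp's own z axis and vertical below 0.12 rad and linear speed of clamp below 0.02 m/s); the robot touches nothing.
It fails at once if away from the parking strip, the clamp's throat is pressed down with more than 40 N (contact force between saddle and anything else above 40 N and distance between clamp and park above 0.13 m).
It fails at once if a bystander is moved by more than 20 mm (distance of any of hammer, driver, jar, stone, bowl, file, can from where it was at the start of the episode above 0.02 m).
It fails at once if the clamp is dropped or tipped over (more than 0.8 rad) (angle between clamp's own z axis and vertical above 0.8 rad).
It also fails if it takes over 48 s, if anything falls off the work surface, if the arm or the gripper's body presses on something with over 40 N, if the wrist force passes 120 N, or if a joint passes its speed limit or range.

### The arm

A 6-joint arm with a two-finger parallel gripper is mounted at the origin on the work surface. World frame = base frame: x ahead of the robot, y to its left, z up, the work surface at z = 0. Lengths are in mm, angles in rad, forces in N, time in s.
With the tool pointing down it reaches from about 350 to 875 mm from the base axis. Payload 15.5 kg.
Tool frame: the origin (TCP) lies at the very end of the fingers, on their centre line; the grasp point (between the pads) lies 19 mm behind it; z points along the fingers, y is the line along which they close (so a half turn about z gives the same grasp; the last joint's range is limited). The gripper opens to 85 mm and grips with 20 to 120 N. Pads are 22 mm wide; open, the fingers measure 114 mm over their backs; the gripper's body (76 mm by 85 mm) begins 54 mm behind the grasp point. The pads swing forward as they close: fully open they stand 13 mm farther back than shut.
Start: joints at [-1.198, 0.494, 1.345, -0, 1.302, -0.096], TCP at [282.386, -557.57, 231.277] pointing down, gripper open.
Joint ranges: [-2.91, 2.91], [-0.82, 2.16], [0.22, 2.67], [-1.22, 4.37], [0.12, 2.79], [-3.08, 3.08]. Speed limits (rad/s): [1.89, 1.89, 2.57, 3.01, 3.01, 3.01].

### API

Orientations are given as [roll, pitch, yaw] about the fixed x, y, z axes, in that order (R = Rz(yaw) Ry(pitch) Rx(roll)).
In Python, from rig import arm, capture, get_calibration, ticket gives the robot as it stands.
- The arm moves only by the tool jog_arm, never from a script. Its argument "commands" is a list of rows, each a list of 3 entries, a list of its own where there are three numbers: the opening, from 0 (shut) to 1 (fully open), then the shift along the tool's x, y, z in m, then the turn, a rotation vector about the tool's x, y, z in degrees. A call has exactly 8 rows; each row is the pose to reach, as a shift and turn from the pose commanded when the call began, along the tool's axes at that moment; what a row does not reach only later rows make up. A row lasts 1/12 s, in which the tool goes at most 41.7 mm and 7.16 degrees, less where a joint would pass 70% of its speed; a pose out of reach is approached as far as the arm can. A call with a gripper value outside its range is refused whole. The fingers move at their own pace and stop on an object; "force" is the grip in N (left out, the last holds). Time passes only in rows, so rows that repeat a pose let the fingers close, or fill a call up. It gives the time, the measured TCP pose, the force, the opening and the grip force at its end, in the units of the state.
- arm.get_state(): the state, without advancing time (a new reading comes with each control period).
- capture(name): name is "scene" or "top"; returns (picture, depth): 400x640x3 uint8, red, green, blue; 400x640 float32, mm along the optical axis (not along the pixel's ray), 0 where there is no reading.
- get_calibration(name): a dict with "intrinsics" (3x3 intrinsics, pixels), "pose" (4x4, takes a point from camera to world coordinates). Camera axes: x right, y down, z forward; pixel columns grow to the right and rows downward; lengths in mm; the calibration is good to about 2 mm. A picture is of the moment at which its call begins. get_calibration takes no time and is no camera call.
- ticket.job_done(): hands the job in; it is judged then, once.
The state is a dict: "t": time; "joint_pos": joint angles; "joint_velocities": joint speeds; "joint_efforts": joint torques, N m; "position": TCP position; "tool_rot": TCP orientation; "force": force on the tool from outside, world axes, zero at the start; "moment": the same for the moment, N m; "opening": finger opening in mm; "grip_force": force on a finger pad.
Only numpy, scipy, OpenCV 4.12 (cv2) and the standard library are available. Lean on these libraries where they do the work, as an engineer would, in place of code of your own. Each camera call takes 0.05 s, during which the arm holds its last target. There are 200 camera calls.

## Working session

There is one attempt and no reset: what is moved stays moved. The work goes in short steps, Python scripts to look and compute and a tool call to move; the robot and the scene stay as the last step left them, time stands still between calls to the robot, and variables do not carry over. Pictures are saved under pics/ and viewed, at most 10 in all, crops included, and the job is handed in when it is done.

Besides the shell and the picture viewer there is one more tool, called after ">>>" by a JSON object that holds its "method" and its "body", one argument or row to a line. jog_arm: Moves the arm, as the interface text tells. Its arguments: {"type":"object","properties":{"commands":{"type":"array"},"force":{"type":"number"}},"required":["commands"]}

```bash
ls; mkdir -p pics; cat > h.py <<'E'
import numpy as np,cv2,json
from rig import arm,capture,get_calibration,ticket
def cal(n):
    c=get_calibration(n); return np.array(c["intrinsics"],float),np.array(c["pose"],float)
def pts(n,d):
    K,T=cal(n);v,u=np.mgrid[:d.shape[0],:d.shape[1]]
    P=np.stack([(u-K[0,2])/K[0,0]*d,(v-K[1,2])/K[1,1]*d,d],-1)
    return P@T[:3,:3].T+T[:3,3]
def ray(n,u,v,z):
    K,T=cal(n);r=T[:3,:3]@np.linalg.inv(K)@[u,v,1];o=T[:3,3]
    return o+r*(z-o[2])/r[2]
E
python3 - <<'E'
from h import *
for n in("scene","top"):
    p,d=capture(n);np.savez("pics/%s0.npz"%n,p=p,d=d)
    cv2.imwrite("pics/%s0.png"%n,p[:,:,::-1]);K,T=cal(n);print(n,K.round(1).tolist(),T.round(3).tolist(),(d>0).mean())
print(arm.get_state())
E
```

```text
pics
scene [[478.6, 0.0, 320.2], [0.0, 478.6, 204.4], [0.0, 0.0, 1.0]] [[0.652, 0.635, -0.414, 1142.643], [0.758, -0.539, 0.366, -474.958], [0.009, -0.553, -0.833, 1315.803], [0.0, 0.0, 0.0, 1.0]] 0.99606640625
top [[451.9, 0.0, 317.9], [0.0, 451.9, 195.2], [0.0, 0.0, 1.0]] [[0.029, -0.991, 0.13, 372.156], [-1.0, -0.029, 0.0, 86.894], [0.003, -0.13, -0.991, 1443.155], [0.0, 0.0, 0.0, 1.0]] 0.99595703125
{'t': 0.1, 'joint_pos': array([-1.19749346e+00,  4.94152692e-01,  1.34606405e+00, -1.21638900e-05,
        1.30249506e+00, -9.54690598e-02]), 'joint_velocities': array([ 0.00147059, -0.00231758, -0.00335982, -0.00215277,  0.00073289,
        0.00159593]), 'joint_efforts': array([-1.42530362e-04, -8.83589458e+01, -3.84563541e+01, -2.35650632e-04,
        5.11626306e-03, -4.94430608e-06]), 'position': array([ 282.26837694, -557.26870741,  230.74193686]), 'tool_rot': array([-3.14047749e+00, -9.50095134e-05,  4.68775110e-01]), 'force': array([ 0.28093571, -0.66021561, -0.26538056]), 'moment': array([-0.03094942,  0.00030646,  0.01359548]), 'grip_force': 0.0, 'opening': 85.22972156573739}
```

View pics/scene0.png

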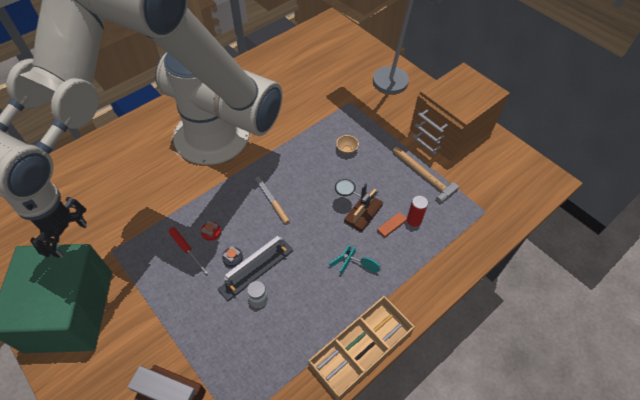

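View pics/top0.png

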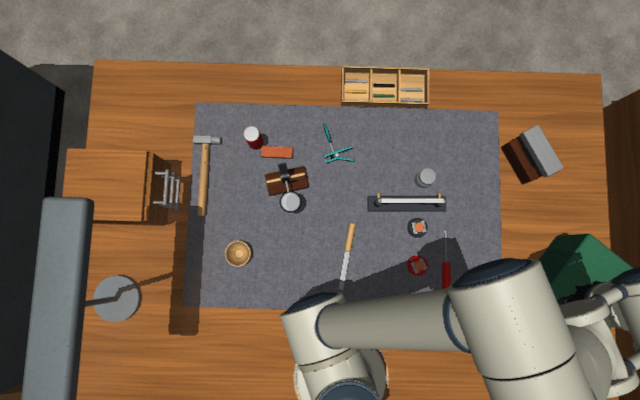

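Scene view: the clamp on the wooden strip is at (365,197) with its lens at (345,188). The turquoise look-alike is at (355,260), lying flat. The work (grey, copper disc) is at (232,256) and the red look-alike at (211,231). The rail is at (255,265).
Top view: clamp (287,178), lens (290,202), turquoise (337,150), work (418,227), red one (417,265), rail (410,201).
I choose the dark clamp and the grey work block, and check both in a crop.

```bash
python3 - <<'E'
from h import *
S=np.load("pics/scene0.npz");T=np.load("pics/top0.npz")
def crop(p,x,y,w,h):return cv2.resize(p[y:y+h,x:x+w,::-1],(400,300),interpolation=cv2.INTER_CUBIC)
a=np.hstack([crop(S['p'],325,165,72,54),crop(T['p'],250,152,72,54)])
b=np.hstack([crop(S['p'],205,225,104,78),crop(T['p'],364,176,88,66)])
cv2.imwrite("pics/crop0.png",np.vstack([a,b]))
for n,D,box in(("scene",S,(335,180,395,232)),("top",T,(262,155,312,215))):
    P=pts(n,D['d']);x0,y0,x1,y1=box
    Q=P[y0:y1,x0:x1].reshape(-1,3)
    for lo,hi in((58,66),(66,74),(74,90),(90,110),(110,125),(125,150),(150,200)):
        q=Q[(Q[:,2]>lo)&(Q[:,2]<hi)]
        if len(q):print(n,lo,len(q),np.median(q,0).round(1),q.min(0).round(),q.max(0).round())
for n,D,box in(("scene",S,(215,230,300,305)),("top",T,(364,185,452,215))):
    P=pts(n,D['d']);x0,y0,x1,y1=box
    Q=P[y0:y1,x0:x1].reshape(-1,3);Q=Q[(Q[:,2]>82)&(Q[:,2]<130)]
    m=Q.mean(0);u,s,v=np.linalg.svd(Q-m,full_matrices=False);print("rail",n,len(Q),m.round(1),np.percentile(Q,[5,50,95],axis=0).round(1).tolist(),v[0].round(3))
E
```

```text
scene 58 23 [616.7 175.6  61. ] [596. 129.  58.] [624. 242.  66.]
scene 66 66 [613.6 171.7  69.8] [590. 129.  66.] [624. 243.  73.]
scene 74 301 [536.2 170.8  84.8] [498. 136.  74.] [621. 204.  90.]
scene 90 77 [605.8 182.5  96. ] [538. 138.  90.] [626. 201. 110.]
scene 110 24 [600.4 182.4 117.1] [595. 171. 111.] [632. 202. 123.]
scene 125 48 [600.  186.2 136.7] [591. 172. 126.] [640. 205. 149.]
scene 150 1 [597.9 185.3 150.7] [598. 185. 151.] [598. 185. 151.]
top 58 18 [601.  195.3  63.6] [587. 135.  60.] [615. 246.  66.]
top 66 66 [603.  185.3  70.3] [586. 132.  66.] [620. 248.  74.]
top 74 375 [529.6 174.   85.3] [497. 141.  74.] [616. 229.  90.]
top 90 81 [604.6 186.2  95.9] [509. 144.  90.] [621. 204. 110.]
top 110 40 [620.6 193.8 117.5] [588. 177. 110.] [628. 206. 124.]
top 125 56 [625.3 193.3 137.3] [588. 177. 125.] [636. 208. 150.]
rail scene 375 [ 546.2 -202.7   90.6] [[538.2, -289.0, 84.1], [546.8, -204.9, 90.9], [553.3, -112.1, 95.8]] [ 0.025 -1.    -0.002]
rail top 293 [ 541.4 -197.8   91.7] [[535.4, -282.0, 85.2], [541.5, -203.1, 91.8], [547.8, -105.8, 97.4]] [-0.016  1.     0.006]
```

View pics/crop0.png

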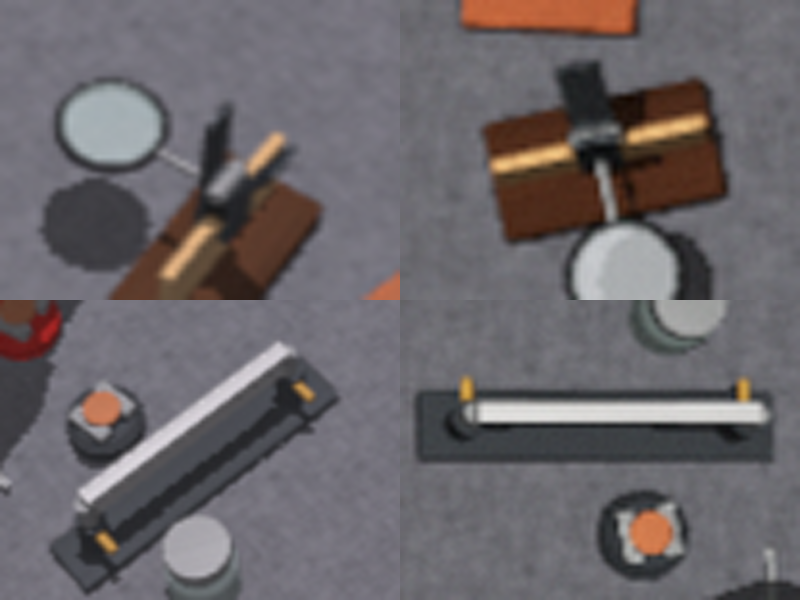

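The crop confirms it: dark clamp with its clear lens towards the robot, opening handle leaning away to +x. The block with the copper disc is on the rail's -x side. Next I triangulate the features from both views.

```bash
cat >> h.py <<'E'
def tri(a,b):
    A=[];B=[]
    for n,(u,v) in(("scene",a),("top",b)):
        K,T=cal(n);r=T[:3,:3]@np.linalg.inv(K)@[u,v,1];r/=np.linalg.norm(r);M=np.eye(3)-np.outer(r,r);A.append(M);B.append(M@T[:3,3])
    x=np.linalg.lstsq(np.vstack(A),np.hstack(B),rcond=None)[0]
    return x.round(1),float(np.linalg.norm(np.vstack(A)@x-np.hstack(B)).round(1))
def blob(p,box,f):
    x0,y0,x1,y1=box;h=cv2.cvtColor(p[y0:y1,x0:x1],cv2.COLOR_RGB2HSV).astype(int)
    m=f(h[...,0],h[...,1],h[...,2]).astype(np.uint8)
    k,l,s,c=cv2.connectedComponentsWithStats(m);i=1+s[1:,4].argmax()
    ct=cv2.findContours((l==i).astype(np.uint8),0,1)[0][0]
    return c[i]+[x0,y0],cv2.minAreaRect((ct+[x0,y0]).astype(np.float32)),s[i,4],(l==i),ct+[x0,y0]
E
python3 - <<'E'
from h import *
S=np.load("pics/scene0.npz")['p'];T=np.load("pics/top0.npz")['p']
fs={"disc":((215,238,250,275),(405,215,432,240),lambda h,s,v:(h<16)&(s>110)&(v>120)),
"lens":((330,175,360,202),(276,188,306,216),lambda h,s,v:(v>140)),
"rail":((212,232,300,305),(364,190,452,212),lambda h,s,v:(v>165)&(s<40)),
"strip":((335,180,395,232),(262,160,312,200),lambda h,s,v:(s>70)&(v>140)&(h<30))}
for k,(a,b,f) in fs.items():
    A=blob(S,a,f);B=blob(T,b,f)
    print(k,A[2],B[2],A[0].round(1),B[0].round(1),tri(A[0],B[0]))
    print('  rects',np.round(cv2.boxPoints(A[1]),1).tolist(),np.round(cv2.boxPoints(B[1]),1).tolist())
E
```

```text
disc 63 67 [231.1 252.7] [418.8 226.8] (array([ 466.8, -229.7,   37.6]), 0.9)
  rects [[227.0, 249.0], [235.0, 249.0], [235.0, 256.0], [227.0, 256.0]] [[415.0, 222.0], [423.0, 222.0], [423.0, 231.0], [415.0, 231.0]]
lens 185 257 [344.7 187. ] [289.8 201.4] (array([529.3, 171.5,  80.1]), 1.2)
  rects [[337.0, 193.0], [337.0, 180.0], [353.0, 180.0], [353.0, 193.0]] [[281.0, 193.0], [298.0, 193.0], [298.0, 210.0], [281.0, 210.0]]
rail 274 251 [252.5 256.1] [412.1 200.5] (array([ 542.2, -198.6,   87.1]), 1.2)
  rects [[225.1999969482422, 273.8999938964844], [277.5, 234.60000610351562], [280.0, 238.0], [227.6999969482422, 277.20001220703125]] [[381.0, 202.0], [381.0, 199.0], [443.0, 199.0], [443.0, 202.0]]
strip 164 44 [387.6 225.3] [273.1 180. ] (array([ 638.9,  260.8, -116.9]), 27.4)
  rects [[377.20001220703125, 227.89999389648438], [393.6000061035156, 215.5], [399.79998779296875, 223.6999969482422], [383.29998779296875, 236.0]] [[265.6000061035156, 180.10000610351562], [279.79998779296875, 177.1999969482422], [280.3999938964844, 180.10000610351562], [266.20001220703125, 183.0]]
```

```bash
python3 - <<'E'
from h import *
S=np.load("pics/scene0.npz")['p'];T=np.load("pics/top0.npz")['p']
for k,z,a,b in(("disc",41,(231.1,252.7),(418.8,226.8)),("lens",85,(344.7,187),(289.8,201.4)),("rail",93,(252.5,256.1),(412.1,200.5))):
    print(k,ray("scene",*a,z).round(1),ray("top",*b,z).round(1))
for n,p,box in(("scene",S,(335,180,400,235)),("top",T,(262,160,312,190))):
    x0,y0,x1,y1=box;h=cv2.cvtColor(p[y0:y1,x0:x1],cv2.COLOR_RGB2HSV).astype(int)
    m=(h[...,1]>60)&(h[...,2]>135)&(h[...,0]>8)&(h[...,0]<30)
    v,u=np.nonzero(m);Q=np.array([ray(n,a+x0,b+y0,70) for a,b in zip(u,v)])
    k=(abs(Q[:,0]-604)<40)&(abs(Q[:,1]-185)<70);Q=Q[k]
    d=cv2.fitLine(Q[:,:2].astype(np.float32),cv2.DIST_HUBER,0,.01,.01).ravel()
    print(n,len(Q),d.round(3),Q.min(0).round(),Q.max(0).round(),'yaw',np.arctan2(-d[0],d[1]), 'x at y=187',d[2]+d[0]/d[1]*(187-d[3]))
# rail edges, both views on z=93
for n,p,box in(("scene",S,(212,228,300,305)),("top",T,(364,190,452,212))):
    A=blob(p,box,lambda h,s,v:(v>150)&(s<40));v,u=np.nonzero(A[3]);Q=np.array([ray(n,a+box[0],b+box[1],93) for a,b in zip(u,v)])
    d=cv2.fitLine(Q[:,:2].astype(np.float32),cv2.DIST_HUBER,0,.01,.01).ravel();print('rail',n,len(Q),d.round(3),Q.min(0).round(),Q.max(0).round(),np.arctan2(-d[0],d[1]))
E
```

```text
disc [ 468.4 -230.8   41. ] [ 466.8 -228.4   41. ]
lens [531.2 168.1  85. ] [529.3 171.9  85. ]
rail [ 544.4 -200.6   93. ] [ 541.9 -196.6   93. ]
scene 57 [ 2.40000e-01 -9.71000e-01  6.07296e+02  1.81097e+02] [590. 129.  70.] [622. 245.  70.] yaw -2.8990889 x at y=187 605.8356
top 86 [ 2.46000e-01 -9.69000e-01  6.04359e+02  1.91486e+02] [589. 132.  70.] [620. 248.  70.] yaw -2.8933938 x at y=187 605.49634
rail scene 308 [ 2.40000e-02 -1.00000e+00  5.44487e+02 -2.01041e+02] [ 535. -294.   93.] [ 553. -102.   93.] -3.1172245
rail top 253 [ 2.50000e-02 -1.00000e+00  5.40897e+02 -1.97195e+02] [ 535. -293.   93.] [ 549. -103.   93.] -3.116206
```

>>> {"method": "jog_arm", "body": {
  "commands": [
    [1,[0,0,-0.03],[0,0,-7]],
    [1,[0,0,-0.06],[0,0,-14]],
    [1,[0,0,-0.06],[0,0,-21]],
    [1,[0,0,-0.06],[0,0,-28]],
    [1,[0,0,-0.06],[0,0,-35]],
    [1,[0,0,-0.06],[0,0,-42]],
    [1,[0,0,-0.06],[0,0,-49]],
    [1,[0,0,-0.06],[0,0,-56]]
  ]
}}

```text
t: 0.77
position: [282.3, -557.4, 290.9]
tool_rot: [-3.141, -0.001, 1.452]
force: [-0.2, -0.3, -0.1]
opening: 85.4
grip_force: 0.0
```

>>> {"method": "jog_arm", "body": {
  "commands": [
    [1,[0.038,0.012,0],[0,0,-3]],
    [1,[0.076,0.024,0],[0,0,-6]],
    [1,[0.114,0.036,0],[0,0,-9]],
    [1,[0.152,0.048,0],[0,0,-12]],
    [1,[0.19,0.06,0],[0,0,-15]],
    [1,[0.228,0.071,0],[0,0,-18]],
    [1,[0.266,0.083,0],[0,0,-20.9]],
    [1,[0.304,0.095,0],[0,0,-20.9]]
  ]
}}

```text
t: 1.43
position: [414.6, -265.8, 291.2]
tool_rot: [-3.141, -0.0, 1.814]
force: [2.3, -0.5, -0.1]
opening: 85.5
grip_force: 0.0
```

>>> {"method": "jog_arm", "body": {
  "commands": [
    [1,[0.032,0.025,0],[0,0,0]],
    [1,[0.064,0.05,0],[0,0,0]],
    [1,[0.096,0.076,0],[0,0,0]],
    [1,[0.128,0.101,0],[0,0,0]],
    [1,[0.16,0.126,0],[0,0,0]],
    [1,[0.192,0.151,0],[0,0,0]],
    [1,[0.224,0.176,0],[0,0,0]],
    [1,[0.256,0.201,0],[0,0,0]]
  ]
}}

```text
t: 2.1
position: [549.0, 30.9, 291.1]
tool_rot: [-3.141, -0.0, 1.811]
force: [1.0, -0.6, -0.2]
opening: 85.3
grip_force: 0.0
```

>>> {"method": "jog_arm", "body": {
  "commands": [
    [0.7,[0.032,0.025,0],[0,0,0]],
    [0.7,[0.064,0.05,0],[0,0,0]],
    [0.7,[0.096,0.076,0],[0,0,0]],
    [0.7,[0.128,0.101,0],[0,0,0]],
    [0.7,[0.14,0.11,0],[0,0,0]],
    [0.7,[0.14,0.11,0],[0,0,0]],
    [0.7,[0.14,0.11,0],[0,0,0]],
    [0.7,[0.14,0.11,0],[0,0,0]]
  ]
}}

```text
t: 2.77
position: [621.9, 190.3, 291.0]
tool_rot: [-3.141, 0.0, 1.811]
force: [-0.0, -0.2, -0.3]
opening: 59.6
grip_force: 0.0
```

```bash
python3 - <<'E'
from h import *
print(arm.get_state()['position'],arm.get_state()['tool_rot'])
S,d=capture("scene");T,e=capture("top")
def crop(p,x,y,w,h):return cv2.resize(p[y:y+h,x:x+w,::-1],(400,300),interpolation=cv2.INTER_CUBIC)
a=crop(S,295,80,160,120);b=crop(T,220,110,160,120)
cv2.imwrite("pics/c1.png",np.hstack([a,b]))
E
```

```text
[621.93004984 190.25438338 290.98731028] [-3.14075114e+00  2.26887351e-04  1.81083133e+00]
```

View pics/c1.png

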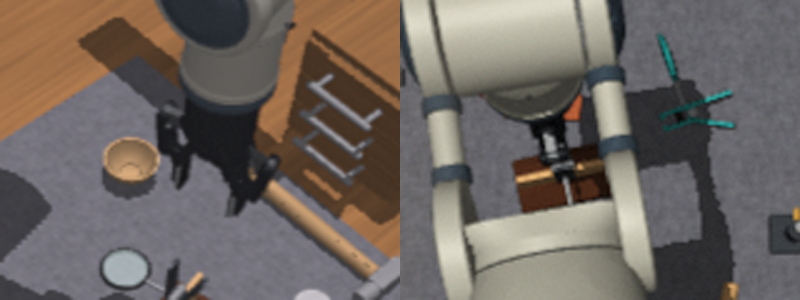

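The scene crop shows the open gripper above and behind the clamp, with fingertips near full-frame pixels (368,155) and (388,165), and the clamp still parked. The top view also shows it over the strip. I descend with a 66 mm opening.

>>> {"method": "jog_arm", "body": {
  "commands": [
    [0.78,[0.003,-0.003,0.025],[0,0,0]],
    [0.78,[0.003,-0.003,0.055],[0,0,0]],
    [0.78,[0.003,-0.003,0.085],[0,0,0]],
    [0.78,[0.003,-0.003,0.115],[0,0,0]],
    [0.78,[0.003,-0.003,0.135],[0,0,0]],
    [0.78,[0.003,-0.003,0.15],[0,0,0]],
    [0.78,[0.003,-0.003,0.165],[0,0,0]],
    [0.78,[0.003,-0.003,0.178],[0,0,0]]
  ]
}}

```text
t: 3.53
position: [618.3, 191.9, 112.5]
tool_rot: [-3.141, 0.0, 1.81]
force: [1.3, 0.5, 0.3]
opening: 66.5
grip_force: 0.0
```

```bash
python3 - <<'E'
from h import *
print(arm.get_state()['position'],arm.get_state()['tool_rot'],arm.get_state()['force'])
S,d=capture("scene");T,e=capture("top")
def crop(p,x,y,w,h):return cv2.resize(p[y:y+h,x:x+w,::-1],(400,300),interpolation=cv2.INTER_CUBIC)
a=crop(S,325,145,96,72);b=crop(T,246,145,80,60)
cv2.imwrite("pics/c2.png",np.hstack([a,b]))
E
```

```text
[618.34679871 191.92511532 112.5146089 ] [-3.14106050e+00  3.83839329e-05  1.80967392e+00] [1.30122732 0.53827329 0.33746492]
```

View pics/c2.png

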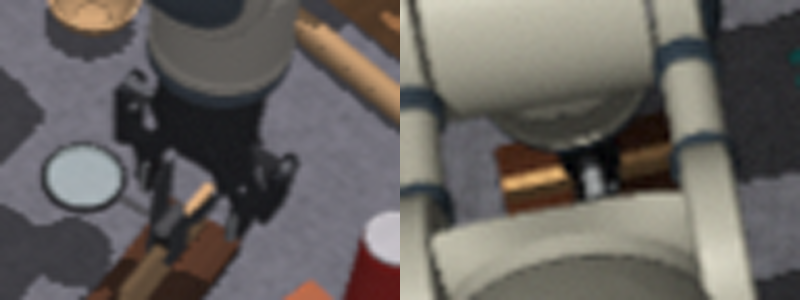

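The crop shows the fingers straddling both handles, the lens at scene crop (83,175) undisturbed. I now close until the fixed-side finger touches.

>>> {"method": "jog_arm", "body": {
  "commands": [
    [0.7,[0,0,0],[0,0,0]],
    [0.64,[0,0,0],[0,0,0]],
    [0.62,[0,0,0],[0,0,0]],
    [0.6,[0,0,0],[0,0,0]],
    [0.6,[0,0,0],[0,0,0]],
    [0.6,[0,-0.001,0],[0,0,0]],
    [0.6,[0,-0.001,0],[0,0,0]],
    [0.6,[0,-0.001,0],[0,0,0]]
  ],
  "force": 60
}}

```text
t: 4.3
position: [617.7, 192.9, 113.4]
tool_rot: [3.141, -0.0, 1.811]
force: [-0.8, -0.7, 1.2]
opening: 50.8
grip_force: 0.6
```

>>> {"method": "jog_arm", "body": {
  "commands": [
    [0.58,[0,-0.0008,0],[0,0,0]],
    [0.56,[0,-0.0016,0],[0,0,0]],
    [0.54,[0,-0.0025,0],[0,0,0]],
    [0.52,[0,-0.0033,0],[0,0,0]],
    [0.5,[0,-0.0042,0],[0,0,0]],
    [0.48,[0,-0.005,0],[0,0,0]],
    [0.48,[0,-0.005,0],[0,0,0]],
    [0.48,[0,-0.005,0],[0,0,0]]
  ]
}}

```text
t: 4.97
position: [613.5, 191.8, 114.2]
tool_rot: [3.14, -0.0, 1.811]
force: [-1.3, 0.7, 11.3]
opening: 41.2
grip_force: 14.8
```

>>> {"method": "jog_arm", "body": {
  "commands": [
    [0.45,[0,-0.0012,0],[0,0,0]],
    [0.42,[0,-0.0025,0],[0,0,0]],
    [0.39,[0,-0.0038,0],[0,0,0]],
    [0.36,[0,-0.005,0],[0,0,0]],
    [0.33,[0,-0.0062,0],[0,0,0]],
    [0.3,[0,-0.0075,0],[0,0,0]],
    [0.27,[0,-0.0085,0],[0,0,0]],
    [0.24,[0,-0.0085,0],[0,0,0]]
  ]
}}

```text
t: 5.63
position: [604.4, 189.6, 114.7]
tool_rot: [3.141, 0.0, 1.811]
force: [-9.3, -2.0, 24.4]
opening: 22.5
grip_force: 58.1
```

>>> {"method": "jog_arm", "body": {
  "commands": [
    [0.2,[0,0,0],[0,0,0]],
    [0.15,[0,0,0],[0,0,0]],
    [0.1,[0,0,0],[0,0,0]],
    [0.1,[0,0,0],[0,0,0]],
    [0.1,[0,0,0],[0,0,0]],
    [0.1,[0,0,0],[0,0,0]],
    [0.1,[0,0,0],[0,0,0]],
    [0.1,[0,0,0],[0,0,0]]
  ]
}}

```text
t: 6.3
position: [604.5, 189.6, 114.8]
tool_rot: [3.141, 0.0, 1.811]
force: [-8.4, -2.4, 25.0]
opening: 22.7
grip_force: 58.1
```

>>> {"method": "jog_arm", "body": {
  "commands": [
    [0.1,[0,-0.002,-0.001],[0,0,0]],
    [0.1,[0,-0.003,-0.004],[0,0,0]],
    [0.1,[0,-0.003,-0.01],[0,0,0]],
    [0.1,[0,-0.003,-0.02],[0,0,0]],
    [0.1,[0,-0.003,-0.04],[0,0,0]],
    [0.1,[0,-0.003,-0.065],[0,0,0]],
    [0.1,[0,-0.003,-0.095],[0,0,0]],
    [0.1,[0,-0.003,-0.12],[0,0,0]]
  ]
}}

```text
t: 6.97
position: [601.9, 189.0, 235.9]
tool_rot: [3.14, 0.0, 1.811]
force: [1.1, 0.5, -1.6]
opening: 22.7
grip_force: 58.8
```

>>> {"method": "jog_arm", "body": {
  "commands": [
    [0.1,[-0.015,-0.006,0],[0,0,1]],
    [0.1,[-0.045,-0.019,0],[0,0,3]],
    [0.1,[-0.078,-0.033,0],[0,0,5]],
    [0.1,[-0.111,-0.047,0],[0,0,7]],
    [0.1,[-0.144,-0.06,0],[0,0,9]],
    [0.1,[-0.177,-0.074,0],[0,0,11]],
    [0.1,[-0.21,-0.088,0],[0,0,12.4]],
    [0.1,[-0.243,-0.102,0],[0,0,12.4]]
  ]
}}

```text
t: 7.63
position: [559.7, -73.3, 233.6]
tool_rot: [3.141, 0.0, 1.592]
force: [1.0, -0.1, -1.3]
opening: 22.9
grip_force: 58.9
```

>>> {"method": "jog_arm", "body": {
  "commands": [
    [0.1,[-0.03,-0.006,0],[0,0,0]],
    [0.1,[-0.06,-0.012,0],[0,0,0]],
    [0.1,[-0.09,-0.018,0],[0,0,0]],
    [0.1,[-0.115,-0.023,0],[0,0,0]],
    [0.1,[-0.135,-0.026,0],[0,0,0]],
    [0.1,[-0.148,-0.028,0],[0,0,0]],
    [0.1,[-0.155,-0.028,0],[0,0,0]],
    [0.1,[-0.155,-0.028,0],[0,0,0]]
  ]
}}

```text
t: 8.3
position: [536.1, -227.9, 233.3]
tool_rot: [3.141, 0.0, 1.593]
force: [-0.5, 0.3, -1.4]
opening: 22.5
grip_force: 58.9
```

```bash
python3 - <<'E'
from h import *
s=arm.get_state();print(s['position'],s['tool_rot'],s['force'])
S,d=capture("scene");T,e=capture("top");np.savez("pics/h3.npz",S=S,d=d,T=T,e=e)
def crop(p,x,y,w,h):return cv2.resize(p[y:y+h,x:x+w,::-1],(400,300),interpolation=cv2.INTER_CUBIC)
a=crop(S,170,175,136,102);b=crop(T,364,170,96,72)
cv2.imwrite("pics/c3.png",np.hstack([a,b]))
E
```

```text
[ 536.0708226  -227.9480223   233.29076961] [3.14149055e+00 1.28443868e-04 1.59324660e+00] [-0.48689166  0.2619035  -1.43039488]
```

View pics/c3.png

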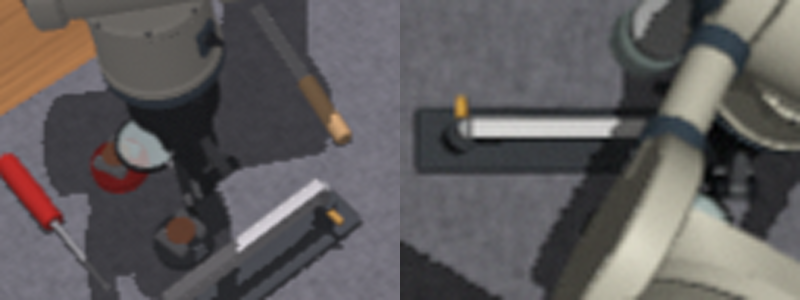

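The scene crop shows the clamp held upright over the rail. The lens is at full pixel (219,223), in front of the red block only by perspective, and the copper disc is at (231,253). The top view is blocked by the arm.

```bash
python3 - <<'E'
from h import *
D=np.load("pics/h3.npz");S=D['S']
P=pts("scene",D['d']);Q=P[205:255,195:260].reshape(-1,3)
L=Q[(Q[:,2]>192)&(Q[:,2]<212)&(Q[:,0]<505)];print(len(L),L.mean(0).round(1),L.min(0).round(),L.max(0).round())
x0,y0,x1,y1=203,208,232,238
h=cv2.cvtColor(S[y0:y1,x0:x1],cv2.COLOR_RGB2HSV).astype(int)
inside=(P[y0:y1,x0:x1,2]>190)&(P[y0:y1,x0:x1,2]<215)&(P[y0:y1,x0:x1,0]<500)
v,u=np.nonzero(inside);c,r=cv2.minEnclosingCircle(np.stack([u,v],1).astype(np.float32));print(len(u),c[0]+x0,c[1]+y0,r)
(cx,cy),_,_=cv2.fitEllipse(cv2.findContours(inside.astype(np.uint8),0,1)[0][0]);print(cx+x0,cy+y0)
for q in((cx+x0,cy+y0),(c[0]+x0,c[1]+y0)):print(ray("scene",*q,203).round(1))
# scene-only disc & rail for reference
print(ray("scene",231.1,252.7,41).round(1))
E
```

```text
238 [ 463.7 -243.2  205.7] [ 429. -264.  199.] [ 497. -225.  211.]
238 219.62903213500977 224.62903213500977 11.153766632080078
217.41997051239014 225.57114028930664
[ 462.1 -242.7  203. ]
[ 463.5 -236.4  203. ]
[ 468.4 -230.8   41. ]
```

>>> {"method": "jog_arm", "body": {
  "commands": [
    [0.1,[0,-0.0015,0.01],[0,0,0]],
    [0.1,[0,-0.0015,0.025],[0,0,0]],
    [0.1,[0,-0.0015,0.04],[0,0,0]],
    [0.1,[0,-0.0015,0.052],[0,0,0]],
    [0.1,[0,-0.0015,0.06],[0,0,0]],
    [0.1,[0,-0.0015,0.065],[0,0,0]],
    [0.1,[0,-0.0015,0.068],[0,0,0]],
    [0.1,[0,-0.0015,0.068],[0,0,0]]
  ]
}}

```text
t: 9.07
position: [534.6, -226.7, 164.9]
tool_rot: [-3.141, -0.0, 1.595]
force: [-0.7, -0.1, -1.8]
opening: 22.4
grip_force: 59.0
```

```bash
python3 - <<'E'
from h import *
s=arm.get_state();print(s['position'],s['tool_rot'],s['force'])
S,d=capture("scene");np.savez("pics/h4.npz",S=S,d=d)
cv2.imwrite("pics/c4.png",cv2.resize(S[205:295,190:310,::-1],(800,600),interpolation=cv2.INTER_CUBIC))
P=pts("scene",d);Q=P[200:280,180:270].reshape(-1,3)
z0=s['position'][2]-44.8+14
L=Q[(abs(Q[:,2]-z0)<11)&(Q[:,0]<505)&(Q[:,0]>420)];print(len(L),z0,L.mean(0).round(1),np.percentile(L,[2,98],axis=0).round(1))
E
```

```text
[ 534.57376188 -226.66005874  164.88773993] [-3.14119393e+00 -3.13973756e-04  1.59489822e+00] [-0.67536608 -0.118104   -1.83158992]
205 134.08773992624418 [ 463.4 -243.   137.3] [[ 432.1 -260.4  132.6]
 [ 490.5 -226.7  141.7]]
```

View pics/c4.png

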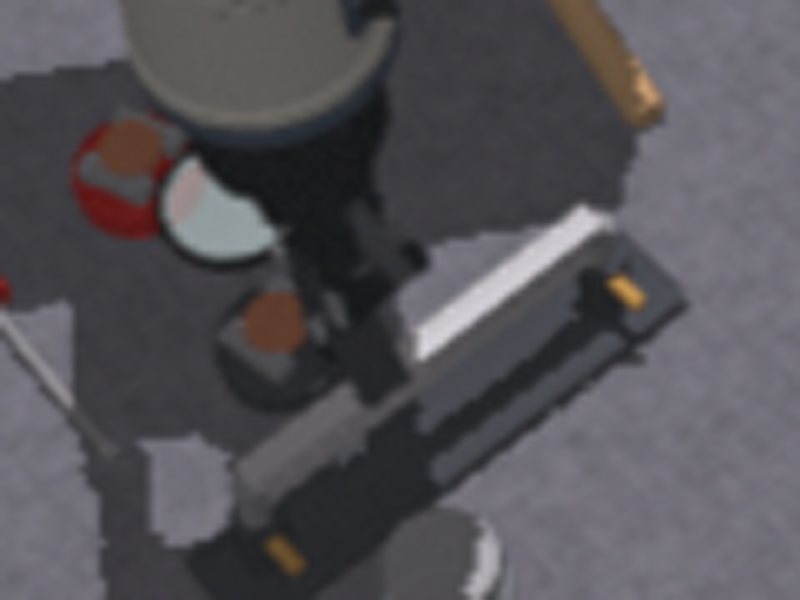

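The crop shows the lens with its left edge at crop x≈160 and its lower edge at y≈270 (the rest is hidden). The jaws hang over the rail, and the disc is at crop (275,322). I estimate the lens centre from its visible edges.

```bash
python3 - <<'E'
from h import *
S,d=(np.load("pics/h4.npz")[k] for k in 'Sd')
K,T=cal("scene");R=T[:3,:3].T
def prj(X):
    c=R@(np.array(X)-T[:3,3]);return (K@c/c[2])[:2]
# extents of a horizontal 33 mm disc at the nominal lens place, versus seen edges
for c in((457.5,-228.7),(463,-231)):
    q=np.array([prj([c[0]+33*np.cos(a),c[1]+33*np.sin(a),135]) for a in np.linspace(0,6.28,90)])
    print(c,prj([*c,135]).round(1),q.min(0).round(1),q.max(0).round(1))
P=pts("scene",d);m=(abs(P[...,2]-135)<12)&(P[...,0]<500)&(P[...,0]>420);m[:,250:]=0;m[:200]=0
v,u=np.nonzero(m);print('seen',u.min(),v.max(),u.max(),v.min())
E
```

```text
(457.5, -228.7) [224.7 234.1] [213.  224.2] [236.4 244.4]
(463, -231) [225.1 235.9] [213.4 225.9] [236.8 246.2]
seen 50 338 232 228
```

>>> {"method": "jog_arm", "body": {
  "commands": [
    [0.1,[0,0,0.002],[0,0,0]],
    [0.1,[0,0,0.004],[0,0,0]],
    [0.1,[0,0,0.006],[0,0,0]],
    [0.1,[0,0,0.008],[0,0,0]],
    [0.1,[0,0,0.01],[0,0,0]],
    [0.1,[0,0,0.011],[0,0,0]],
    [0.1,[0,0,0.012],[0,0,0]],
    [0.1,[0,0,0.012],[0,0,0]]
  ]
}}

```text
t: 9.78
position: [534.5, -227.0, 153.1]
tool_rot: [-3.141, -0.0, 1.595]
force: [-0.1, -0.2, -1.8]
opening: 22.6
grip_force: 59.0
```

>>> {"method": "jog_arm", "body": {
  "commands": [
    [0.1,[0,0,0.001],[0,0,0]],
    [0.1,[0,0,0.002],[0,0,0]],
    [0.1,[0,0,0.003],[0,0,0]],
    [0.1,[0,0,0.004],[0,0,0]],
    [0.1,[0,0,0.005],[0,0,0]],
    [0.1,[0,0,0.005],[0,0,0]],
    [0.1,[0,0,0.005],[0,0,0]],
    [0.1,[0,0,0.005],[0,0,0]]
  ]
}}

```text
t: 10.45
position: [534.6, -227.0, 148.3]
tool_rot: [3.142, 0.0, 1.595]
force: [0.1, 0.5, -1.1]
opening: 22.4
grip_force: 59.0
```

>>> {"method": "jog_arm", "body": {
  "commands": [
    [0.1,[0,0,0.001],[0,0,0]],
    [0.1,[0,0,0.002],[0,0,0]],
    [0.1,[0,0,0.003],[0,0,0]],
    [0.1,[0,0,0.003],[0,0,0]],
    [0.1,[0,0,0.003],[0,0,0]],
    [0.1,[0,0,0.003],[0,0,0]],
    [0.1,[0,0,0.003],[0,0,0]],
    [0.1,[0,0,0.003],[0,0,0]]
  ]
}}

```text
t: 11.12
position: [534.6, -227.0, 145.3]
tool_rot: [3.142, 0.0, 1.595]
force: [-0.5, -0.0, -2.0]
opening: 23.0
grip_force: 59.0
```

>>> {"method": "jog_arm", "body": {
  "commands": [
    [0.1,[0,0,0.0005],[0,0,0]],
    [0.1,[0,0,0.001],[0,0,0]],
    [0.1,[0,0,0.0015],[0,0,0]],
    [0.1,[0,0,0.002],[0,0,0]],
    [0.1,[0,0,0.0025],[0,0,0]],
    [0.1,[0,0,0.0025],[0,0,0]],
    [0.1,[0,0,0.0025],[0,0,0]],
    [0.1,[0,0,0.0025],[0,0,0]]
  ]
}}

```text
t: 11.78
position: [534.6, -227.0, 142.8]
tool_rot: [3.142, -0.0, 1.595]
force: [-0.5, -0.2, -1.5]
opening: 22.7
grip_force: 59.0
```

>>> {"method": "jog_arm", "body": {
  "commands": [
    [0.1,[0,0,0.0005],[0,0,0]],
    [0.1,[0,0,0.001],[0,0,0]],
    [0.1,[0,0,0.0015],[0,0,0]],
    [0.1,[0,0,0.0015],[0,0,0]],
    [0.1,[0,0,0.0015],[0,0,0]],
    [0.1,[0,0,0.0015],[0,0,0]],
    [0.1,[0,0,0.0015],[0,0,0]],
    [0.1,[0,0,0.0015],[0,0,0]]
  ]
}}

```text
t: 12.45
position: [534.6, -227.0, 141.3]
tool_rot: [3.142, -0.0, 1.595]
force: [0.1, 0.4, -1.0]
opening: 22.4
grip_force: 59.0
```

>>> {"method": "jog_arm", "body": {
  "commands": [
    [0.1,[0,0,0.0005],[0,0,0]],
    [0.1,[0,0,0.001],[0,0,0]],
    [0.1,[0,0,0.0015],[0,0,0]],
    [0.1,[0,0,0.0015],[0,0,0]],
    [0.1,[0,0,0.0015],[0,0,0]],
    [0.1,[0,0,0.0015],[0,0,0]],
    [0.1,[0,0,0.0015],[0,0,0]],
    [0.1,[0,0,0.0015],[0,0,0]]
  ]
}}

```text
t: 13.12
position: [534.6, -227.0, 139.8]
tool_rot: [3.142, 0.0, 1.595]
force: [0.1, 0.8, -1.1]
opening: 22.6
grip_force: 59.0
```

>>> {"method": "jog_arm", "body": {
  "commands": [
    [0.1,[0,0,0.0005],[0,0,0]],
    [0.1,[0,0,0.001],[0,0,0]],
    [0.1,[0,0,0.0015],[0,0,0]],
    [0.1,[0,0,0.0015],[0,0,0]],
    [0.1,[0,0,0.0015],[0,0,0]],
    [0.1,[0,0,0.0015],[0,0,0]],
    [0.1,[0,0,0.0015],[0,0,0]],
    [0.1,[0,0,0.0015],[0,0,0]]
  ]
}}

```text
t: 13.78
position: [534.6, -227.0, 138.3]
tool_rot: [3.142, -0.0, 1.595]
force: [0.9, -0.3, -3.5]
opening: 22.6
grip_force: 59.0
```

>>> {"method": "jog_arm", "body": {
  "commands": [
    [0.1,[0,0,0.0005],[0,0,0]],
    [0.1,[0,0,0.001],[0,0,0]],
    [0.1,[0,0,0.001],[0,0,0]],
    [0.1,[0,0,0.001],[0,0,0]],
    [0.1,[0,0,0.001],[0,0,0]],
    [0.1,[0,0,0.001],[0,0,0]],
    [0.1,[0,0,0.001],[0,0,0]],
    [0.1,[0,0,0.001],[0,0,0]]
  ]
}}

```text
t: 14.45
position: [534.6, -227.0, 137.3]
tool_rot: [3.142, -0.0, 1.594]
force: [-0.8, -0.0, 1.4]
opening: 22.6
grip_force: 59.4
```

>>> {"method": "jog_arm", "body": {
  "commands": [
    [0.1,[0,0,0.0005],[0,0,0]],
    [0.1,[0,0,0.001],[0,0,0]],
    [0.1,[0,0,0.001],[0,0,0]],
    [0.1,[0,0,0.001],[0,0,0]],
    [0.1,[0,0,0.001],[0,0,0]],
    [0.1,[0,0,0.001],[0,0,0]],
    [0.1,[0,0,0.001],[0,0,0]],
    [0.1,[0,0,0.001],[0,0,0]]
  ]
}}

```text
t: 15.12
position: [534.7, -227.1, 137.2]
tool_rot: [3.141, 0.0, 1.595]
force: [-4.4, 1.4, 16.8]
opening: 22.5
grip_force: 61.6
```

Saddle contact, with the rail top at about 92 mm. I back off 0.8 mm and slide +x until the fixed arm meets the head.

>>> {"method": "jog_arm", "body": {
  "commands": [
    [0.1,[0,0,-0.0008],[0,0,0]],
    [0.1,[0,0.001,-0.0008],[0,0,0]],
    [0.1,[0,0.002,-0.0008],[0,0,0]],
    [0.1,[0,0.003,-0.0008],[0,0,0]],
    [0.1,[0,0.004,-0.0008],[0,0,0]],
    [0.1,[0,0.005,-0.0008],[0,0,0]],
    [0.1,[0,0.005,-0.0008],[0,0,0]],
    [0.1,[0,0.005,-0.0008],[0,0,0]]
  ]
}}

```text
t: 15.78
position: [539.3, -227.0, 137.3]
tool_rot: [-3.141, 0.0, 1.595]
force: [-5.1, 0.5, 9.9]
opening: 22.4
grip_force: 60.7
```

>>> {"method": "jog_arm", "body": {
  "commands": [
    [0.1,[0,0,-0.0005],[0,0,0]],
    [0.1,[0,0.0005,-0.0005],[0,0,0]],
    [0.1,[0,0.001,-0.0005],[0,0,0]],
    [0.1,[0,0.0015,-0.0005],[0,0,0]],
    [0.1,[0,0.002,-0.0005],[0,0,0]],
    [0.1,[0,0.002,-0.0005],[0,0,0]],
    [0.1,[0,0.002,-0.0005],[0,0,0]],
    [0.1,[0,0.002,-0.0005],[0,0,0]]
  ]
}}

```text
t: 16.45
position: [541.6, -226.9, 137.5]
tool_rot: [-3.142, 0.0, 1.595]
force: [-0.6, -0.6, -1.8]
opening: 22.4
grip_force: 59.0
```

>>> {"method": "jog_arm", "body": {
  "commands": [
    [0.1,[0,0.0003,0],[0,0,0]],
    [0.1,[0,0.0006,0],[0,0,0]],
    [0.1,[0,0.001,0],[0,0,0]],
    [0.1,[0,0.001,0],[0,0,0]],
    [0.1,[0,0.001,0],[0,0,0]],
    [0.1,[0,0.001,0],[0,0,0]],
    [0.1,[0,0.001,0],[0,0,0]],
    [0.1,[0,0.001,0],[0,0,0]]
  ]
}}

```text
t: 17.12
position: [542.6, -226.8, 137.6]
tool_rot: [-3.142, -0.0, 1.595]
force: [0.5, 1.1, -1.8]
opening: 22.7
grip_force: 59.0
```

>>> {"method": "jog_arm", "body": {
  "commands": [
    [0.1,[0,0.0003,0],[0,0,0]],
    [0.1,[0,0.0006,0],[0,0,0]],
    [0.1,[0,0.001,0],[0,0,0]],
    [0.1,[0,0.001,0],[0,0,0]],
    [0.1,[0,0.001,0],[0,0,0]],
    [0.1,[0,0.001,0],[0,0,0]],
    [0.1,[0,0.001,0],[0,0,0]],
    [0.1,[0,0.001,0],[0,0,0]]
  ]
}}

```text
t: 17.78
position: [543.5, -226.8, 137.5]
tool_rot: [-3.141, -0.0, 1.595]
force: [-3.3, 0.7, -0.9]
opening: 22.6
grip_force: 59.2
```

>>> {"method": "jog_arm", "body": {
  "commands": [
    [0.1,[0,0.0003,0],[0,0,0]],
    [0.1,[0,0.0006,0],[0,0,0]],
    [0.1,[0,0.001,0],[0,0,0]],
    [0.1,[0,0.001,0],[0,0,0]],
    [0.1,[0,0.001,0],[0,0,0]],
    [0.1,[0,0.001,0],[0,0,0]],
    [0.1,[0,0.001,0],[0,0,0]],
    [0.1,[0,0.001,0],[0,0,0]]
  ]
}}

```text
t: 18.45
position: [543.7, -226.7, 137.4]
tool_rot: [-3.14, -0.0, 1.595]
force: [-7.6, -1.0, 2.0]
opening: 22.5
grip_force: 60.0
```

Head contact at TCP x≈543.7. Now I open gradually, keeping the fixed-side finger in place.

>>> {"method": "jog_arm", "body": {
  "commands": [
    [0.2,[0,-0.0005,0.0004],[0,0,0]],
    [0.27,[0,0,0.0004],[0,0,0]],
    [0.3,[0,0.001,0.0004],[0,0,0]],
    [0.33,[0,0.0023,0.0004],[0,0,0]],
    [0.36,[0,0.0035,0.0004],[0,0,0]],
    [0.39,[0,0.0048,0.0004],[0,0,0]],
    [0.42,[0,0.006,0.0004],[0,0,0]],
    [0.42,[0,0.006,0.0004],[0,0,0]]
  ]
}}

```text
t: 19.12
position: [549.8, -226.4, 136.7]
tool_rot: [-3.14, -0.001, 1.595]
force: [-7.4, -0.5, -2.9]
opening: 36.2
grip_force: 9.7
```

>>> {"method": "jog_arm", "body": {
  "commands": [
    [0.45,[0,0.0012,0],[0,0,0]],
    [0.48,[0,0.0024,0],[0,0,0]],
    [0.51,[0,0.0036,0],[0,0,0]],
    [0.54,[0,0.0048,0],[0,0,0]],
    [0.57,[0,0.006,0],[0,0,0]],
    [0.6,[0,0.007,0],[0,0,0]],
    [0.65,[0,0.008,0],[0,0,0]],
    [0.65,[0,0.008,0],[0,0,0]]
  ]
}}

```text
t: 19.78
position: [559.1, -226.6, 137.4]
tool_rot: [3.141, 0.0, 1.595]
force: [-1.8, -0.3, -1.3]
opening: 55.3
grip_force: 0.7
```

```bash
python3 - <<'E'
from h import *
s=arm.get_state();print(s['position'],s['tool_rot'],s['force'],s['opening'],s['grip_force'])
S,d=capture("scene");np.savez("pics/h5.npz",S=S,d=d)
cv2.imwrite("pics/c5.png",cv2.resize(S[210:285,200:300,::-1],(800,600),interpolation=cv2.INTER_CUBIC))
E
```

```text
[ 559.10182636 -226.55518703  137.38984835] [3.14082518e+00 3.19360689e-04 1.59460536e+00] [-1.78750813 -0.28055891 -1.34905638] 55.31503693749763 0.747817475348711
```

View pics/c5.png

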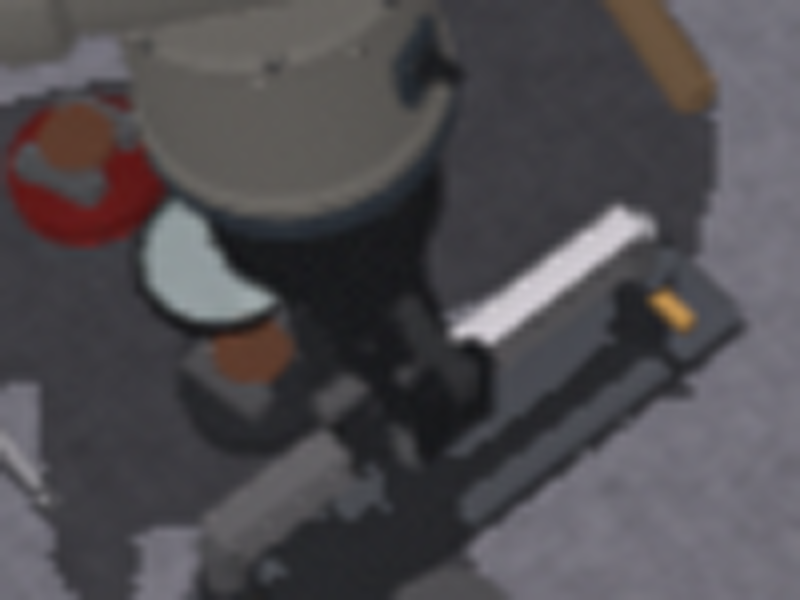

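The clamp stands on the rail with the jaw shut. The lens is at crop (215,265) above the work, seen obliquely. The fingers are loose, so I centre, open wider and lift off.

>>> {"method": "jog_arm", "body": {
  "commands": [
    [0.75,[0,-0.003,0],[0,0,0]],
    [0.8,[0,-0.004,0],[0,0,0]],
    [0.8,[0,-0.004,0],[0,0,0]],
    [0.8,[0,-0.004,-0.01],[0,0,0]],
    [0.8,[0,-0.004,-0.03],[0,0,0]],
    [0.8,[0,-0.004,-0.06],[0,0,0]],
    [0.8,[0,-0.004,-0.09],[0,0,0]],
    [0.8,[0,-0.004,-0.12],[0,0,0]]
  ]
}}

```text
t: 20.5
position: [554.5, -226.5, 259.4]
tool_rot: [3.141, 0.0, 1.594]
force: [-0.3, -0.2, 0.2]
opening: 68.3
grip_force: 0.0
```

>>> {"method": "jog_arm", "body": {
  "commands": [
    [0.8,[0.03,0,-0.01],[0,0,0]],
    [0.8,[0.07,0,-0.03],[0,0,0]],
    [0.8,[0.11,0,-0.03],[0,0,0]],
    [0.8,[0.15,0,-0.03],[0,0,0]],
    [0.8,[0.19,0,-0.03],[0,0,0]],
    [0.8,[0.23,0,-0.03],[0,0,0]],
    [0.8,[0.27,0,-0.03],[0,0,0]],
    [0.8,[0.31,0,-0.03],[0,0,0]]
  ]
}}

```text
t: 21.17
position: [546.9, 85.3, 288.2]
tool_rot: [3.14, -0.0, 1.594]
force: [1.2, -0.8, -0.0]
opening: 68.4
grip_force: 0.0
```

>>> {"method": "jog_arm", "body": {
  "commands": [
    [0.8,[0.03,0,0],[0,0,0]],
    [0.8,[0.06,0,0],[0,0,0]],
    [0.8,[0.08,0,0],[0,0,0]],
    [0.8,[0.08,0,0],[0,0,0]],
    [0.8,[0.08,0,0],[0,0,0]],
    [0.8,[0.08,0,0],[0,0,0]],
    [0.8,[0.08,0,0],[0,0,0]],
    [0.8,[0.08,0,0],[0,0,0]]
  ]
}}

```text
t: 21.83
position: [545.5, 162.4, 287.4]
tool_rot: [3.141, 0.0, 1.593]
force: [-0.4, 0.3, -0.5]
opening: 68.3
grip_force: 0.0
```

```bash
python3 - <<'E'
from h import *
s=arm.get_state();print(s['t'],s['position'],s['force'])
S,d=capture("scene");T,e=capture("top");np.savez("pics/h6.npz",S=S,d=d,T=T,e=e)
def crop(p,x,y,w,h):return cv2.resize(p[y:y+h,x:x+w,::-1],(400,300),interpolation=cv2.INTER_CUBIC)
cv2.imwrite("pics/c6.png",np.hstack([crop(S,200,205,104,78),crop(T,364,170,96,72)]))
E
```

```text
21.8333 [545.47286446 162.4036047  287.43427407] [-0.42714456  0.31494247 -0.51806633]
```

View pics/c6.png

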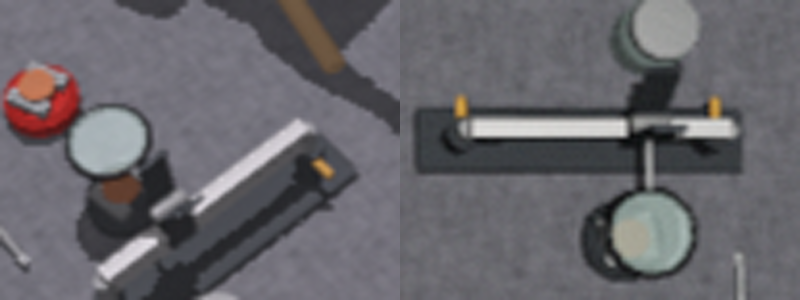

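Both views show the clamp upright on the rail with the disc visible through the lens. The lens in the top view is at about (424.5,225.7). I check its position numerically.

```bash
python3 - <<'E'
from h import *
D=np.load("pics/h6.npz")
for n,k,z,box in(("scene",'S','d',(214,228,243,256)),("top",'T','e',(408,210,436,241))):
    P=pts(n,D[z]);x0,y0,x1,y1=box;m=(P[y0:y1,x0:x1,2]>92)&(P[y0:y1,x0:x1,2]<122)&(P[y0:y1,x0:x1,0]<502)
    c=max(cv2.findContours(m.astype(np.uint8),0,1)[0],key=cv2.contourArea);e=cv2.minAreaRect(c);q=np.array(e[0])+[x0,y0]
    Q=P[y0:y1,x0:x1][m];print(n,q,e[1],ray(n,*q,108).round(1),np.median(Q,0).round(1))
    B=P[y0-30:y1+35,x0-10:x1+45].reshape(-1,3);g=B[(B[:,2]>150)&(B[:,2]<185)&(B[:,0]>505)];print(len(g),g.min(0).round(),g.max(0).round())
E
```

```text
scene [228.  241.5] (19.0, 22.0) [ 468.2 -229.7  108. ] [ 469.9 -230.3  110.9]
64 [ 533. -240.  151.] [ 582. -216.  173.]
top [423.50000191 225.5       ] (21.21320343017578, 21.21320343017578) [ 466.5 -227.3  108. ] [ 465.8 -225.4  111.2]
65 [ 530. -237.  150.] [ 577. -213.  176.]
```

```bash
python3 -c "
from h import *
print(ticket.job_done())"
```

```text
the job is handed in; nothing more can be done
None
```

I clipped the clamp onto the rail and handed the job in: it stands upright with the jaws closed round the head, the lens measures within about 2 mm of the disc's centre, and the highest press reading was 17 N (no verdict came back).

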